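# Sort door-trim parts into the bench's tool well and shut its cover

## Task

Put away the two round rosettes and the square corner block lying on the bench: slide each along the bench top, without lifting it, and over the edge into the tool-well compartment that already holds one of its own shape. When all three are sorted, slide the well's cover fully shut over both compartments, and leave the mallet, the plane and the tape measure where they are.

Things in the scene. Friction and masses are not known exactly. Their poses are not given: they have to be found in the camera images.
- well_edge (a point): Point on the bench top (height 0) at the near edge of the tool well, midway between its two middle compartments. x points across the well away from the robot, y along it to the robot's left, z up. The well is a trough along the far side of the pale beech bench: near wall at x = 0, far wall at 190 mm, floor 100 mm below the top. Bench position and yaw vary a little.
- left_bay (a point): Middle of the floor of the left middle compartment: 200 mm along the well (y, +-100 mm), 190 mm across (x, +-95 mm), 100 mm deep, upright walls, open on top. The partitions at its ends are 12 mm thick, their tops 4 mm below the bench top. Axes as well_edge.
- right_bay (a point): Middle of the floor of the right middle compartment, same size and axes as the left one. Its neighbour farther right, with chisels in it, is not used.
- cover (a joint): Sliding cover of the well, m: 0 = fully shut, over both middle compartments and against its stop; grows as it slides to the left (well_edge +y), at most 0.49. Starts at 0.44 to 0.48, clear of both compartments. Slides stiffly (about 3 N) and stays where it is left. The stop is rigid.
- cover_board (a point): Middle of the cover's upper face, 11.5 mm above the bench top. Plywood board 436 mm long (along the well), 202 mm wide, 10 mm thick, lying across the well's rims; its near edge lies on the bench top 11 mm in front of the well's near wall. Beyond the well a back rail stands 14 mm above the bench top. Axes as well_edge.
- cover_pull (a point): Middle of the cover's pull: a wooden batten 75 mm long across the well (x), 20 mm wide along the well (y), standing 22 mm up from the cover's upper face (its top 33.5 mm above the bench top, 11 mm above this point). It is 30 mm from the cover's right-hand end and 25 mm beyond the well's near wall. Axes as well_edge.
- rosette_a: Round wooden rosette: a flat disc, 70 mm diameter, 20 mm thick, about 55 g, mid-brown wood with two turned rings on each face. Origin at the middle of the disc (10 mm above the bench when flat), z along its axis. Starts lying flat on the bench between the robot and the well.
- rosette_b: Round wooden rosette: a flat disc, 70 mm diameter, 20 mm thick, about 55 g, mid-brown wood with two turned rings on each face. Origin at the middle of the disc (10 mm above the bench when flat), z along its axis. Starts lying flat on the bench between the robot and the well.
- block: Square wooden corner block: 70 x 70 mm, 20 mm thick, about 70 g, same mid-brown wood with a square groove on each face. Origin at its middle (10 mm above the bench when flat), x and y along its sides, z through its thickness. Starts lying flat on the bench between the robot and the well.
- rosette_stock: Round wooden rosette: a flat disc, 70 mm diameter, 20 mm thick, about 55 g, mid-brown wood with two turned rings on each face. Origin at the middle of the disc (10 mm above the bench when flat), z along its axis. Starts lying flat in one of the two middle compartments of the well and shows that this is the compartment for rosettes; it may be pushed about inside it.
- block_stock: Square wooden corner block: 70 x 70 mm, 20 mm thick, about 70 g, same mid-brown wood with a square groove on each face. Origin at its middle (10 mm above the bench when flat), x and y along its sides, z through its thickness. Starts lying flat in one of the two middle compartments of the well and shows that this is the compartment for corner blocks; it may be pushed about inside it.
- mallet: Bystander: joiner's mallet lying on its side on the bench, left; pale wooden head 85 x 125 x 60 mm high, handle 34 mm wide reaching 285 mm from the middle of the head. Origin under the middle of the head, handle along its -x.
- plane: Bystander: steel block plane standing on its sole on the bench, right; 165 mm long (its x), 48 mm wide, 60 mm high. Origin under its middle.
- tape: Bystander: yellow tape measure lying flat on the bench, right; 74 mm long (its x), 66 mm wide, 36 mm high. Origin under its middle.
Mind the look-alikes: they are no part of the job. What is shaped like the rosette_a but turquoise is not meant. What is shaped like the rosette_b but turquoise is not meant.

How it is judged:
By the outcome, as a careful person would: the job done as asked, in the order asked, and still so for the second after the job is handed in, with the robot touching nothing.
It also fails if it takes over 67 s, if anything falls off the work surface, if the arm or the gripper's body presses on something with over 40 N, if the wrist force passes 120 N, or if a joint passes its speed limit or range.

## Robot

A 7-joint arm with a two-finger parallel gripper is mounted at the origin on the work surface. World frame = base frame: x ahead of the robot, y to its left, z up, the work surface at z = 0. Lengths are in m, angles in rad, forces in N, time in s.
With the tool pointing down it reaches from about 0.425 to 0.875 m from the base axis. Payload 4.7 kg.
Tool frame: the origin (TCP) lies between the finger pads; the fingertips stand 14 mm ahead of it and the grasp point (between the pads) lies 5 mm behind it; z points along the fingers, y is the line along which they close (so a half turn about z gives the same grasp; the last joint's range is limited). The gripper opens to 85 mm and grips with 20 to 120 N. Pads are 22 mm wide; open, the fingers measure 114 mm over their backs; the gripper's body (76 mm by 85 mm) begins 54 mm behind the grasp point. The pads swing forward as they close: fully open they stand 13 mm farther back than shut.
Start: joints at [-1.189, 0.321, -0.07, 1.45, 0.023, 1.371, -0.057], TCP at [0.234, 0.607, 0.245] pointing down, gripper open.
Joint ranges: [-2.86, 2.86], [-0.3, 2.09], [-1.38, 1.24], [0.06, 2.45], [-1.56, 4.7], [0.09, 2.05], [-2.69, 2.69]. Speed limits (rad/s): [2.57, 2.57, 3.14, 3.14, 3.14, 3.14, 3.14].

## Interface

Orientations are given as a rotation vector (axis times angle).
In Python, from plant import robot gives the robot as it stands. The module is installed in compiled form; this text tells all that it offers.
- The arm moves only by the tool arm_command, never from a script. Its argument "commands" is a list of rows, each a list of 5 numbers: the opening, from -1 (shut) to 1 (fully open), so that 0 is half open, then the shift along the tool's x, y, z scaled (see below), then the turn about the tool's z scaled (see below). In form: [[claw, tx, ty, tz, roll], ...]. A call has 1 to 8 rows; each row is the pose to reach, as a shift and turn from the pose commanded when the call began, along the tool's axes at that moment; what a row does not reach only later rows make up. The controller multiplies each number of a shift by 15 cm and each number of a turn by 45 degrees. A row lasts 1/8 s, in which the tool goes at most 62.5 mm and 10.7 degrees, less where a joint would pass 70% of its speed; a pose out of reach is approached as far as the arm can. A call with a number of a shift or a turn outside -1 to 1 is refused whole. A call with a gripper value outside its range is refused whole. The fingers move at their own pace and stop on an object; "force" is the grip in N (left out, the last holds). Time passes only in rows, so rows that repeat a pose let the fingers close. It gives the time, the measured TCP pose, the force, the opening and the grip force at its end, in the units of the state.
- robot.observe(): the state, without advancing time (a new reading comes with each control period).
- robot.snapshot(name): name is "scene" or "top"; returns a dict with "image" (400x640x3 uint8, red, green, blue), "intrinsics" (3x3 intrinsics, pixels), "k1" (the pictures are not rectified: a ray, as slopes to the right and down, at radius r is drawn at 1 + k1 r^2 times it, then the intrinsics apply), "world_to_cam" (4x4, takes a point from world to camera coordinates). Camera axes: x right, y down, z forward; pixel columns grow to the right and rows downward; lengths in m; the calibration is good to about 2 mm. A picture is of the moment at which its call begins. There is no depth.
- robot.sign_off(): hands the job in; it is judged then, once.
Trained networks look in the newest picture that a camera, given by its name, has taken for a name from the list of things; names that differ only in an ending like _2 or _b are one class to them, and where a whole thing is asked for, a point or a joint stands for the part that bears it (a point fixed in the world has none). Each returns a list of dicts, best first, with "score" (0 to 1); they miss things now and then, are a little off and sometimes report something else, mostly with a low value. They report only what shows in the picture. A call takes as long as a camera call. They do not tell look-alikes from the thing itself.
- robot.look_for(camera, target): "box" ([left, top, width, height] in pixels, round what is visible of it).
- robot.regions_of(camera, target): "mask" (400x640 bool, what is visible of it) and "box" ([left, top, width, height] in pixels, round what is visible of it).
The state is a dict: "t": time; "q": joint angles; "joint_velocities": joint speeds; "joint_efforts": joint torques, N m; "position": TCP position; "ee_rot": TCP orientation; "contact_force": force on the tool from outside, world axes, zero at the start; "torque": the same for the moment, N m; "opening": finger opening in m; "gripper_force": force on a finger pad.
Only numpy, scipy, OpenCV 4.12 (cv2) and the standard library are available. Lean on these libraries where they do the work, as an engineer would, in place of code of your own. Each camera call takes 0.05 s, during which the arm holds its last target. There are 200 camera calls.

## Working session

There is one attempt and no reset: what is moved stays moved. The work goes in short steps, Python scripts to look and compute and a tool call to move; the robot and the scene stay as the last step left them, time stands still between calls to the robot, and variables do not carry over. Pictures are saved under pics/ and viewed, at most 10 in all, crops included, and the job is handed in when it is done.

Besides the shell and the picture viewer there is one more tool, called after ">>>" as name(argument=value, ...) on one line, values as JSON. arm_command: Moves the arm, as the interface text tells. Shifts and turns lie within -1 to 1; 1 stands for 15 cm of shift or 45 degrees of turn. Its arguments: {"type":"object","properties":{"commands":{"type":"array"},"force":{"type":"number"}},"required":["commands"]}

```bash
mkdir -p pics; cat > h.py <<'E'
import numpy as np, cv2
from plant import robot
def px2w(s,uv,z):
    K=np.array(s["intrinsics"]);T=np.array(s["world_to_cam"]);k=s["k1"]
    p=np.array([(uv[0]-K[0,2])/K[0,0],(uv[1]-K[1,2])/K[1,1]]);q=p.copy()
    for _ in range(30): q=p/(1+k*(q@q))
    d=T[:3,:3].T@np.r_[q,1];c=-T[:3,:3].T@T[:3,3]
    return c+d*(z-c[2])/d[2]
def w2px(s,P):
    K=np.array(s["intrinsics"]);T=np.array(s["world_to_cam"]);c=T[:3,:3]@P+T[:3,3];q=c[:2]/c[2]
    q=q*(1+s["k1"]*(q@q));return q*[K[0,0],K[1,1]]+[K[0,2],K[1,2]]
def save(s,n,crop=None,f=1):
    im=s["image"][:,:,::-1]
    if crop: x,y,w,h=crop; im=im[y:y+h,x:x+w]
    cv2.imwrite(f"pics/{n}.png",cv2.resize(im,None,fx=f,fy=f,interpolation=cv2.INTER_CUBIC))
E
python3 - <<'E'
from h import *
for c in ("top","scene"):
    s=robot.snapshot(c); save(s,c+"1",None,1.25)
    T=np.array(s["world_to_cam"]);print(c,(-T[:3,:3].T@T[:3,3]).round(3))
    for n in ("rosette_a","block","cover_pull","cover_board","mallet","plane","tape"):
        for r in robot.regions_of(c,n)[:6]:
            m=r["mask"];v,u=np.nonzero(m);
            if len(u)==0: continue
            uv=(u.mean(),v.mean());print(n,round(r["score"],2),r["box"],np.round(uv),px2w(s,uv,.02).round(3),s["image"][m].mean(0).round())
print(robot.observe())
E
```

```text
top [ 0.25  -0.028  1.386]
rosette_a 0.94 [310.9, 201.5, 18.8, 28.7] [319. 217.] [ 0.481 -0.02   0.02 ] [115.  82.  61.]
rosette_a 0.86 [239.6, 201.6, 25.7, 28.4] [250. 215.] [0.48  0.189 0.02 ] [116.  83.  61.]
rosette_a 0.78 [300.1, 241.4, 19.6, 20.5] [309. 252.] [0.377 0.005 0.02 ] [ 74. 125. 122.]
rosette_a 0.65 [197.2, 204.8, 24.9, 26.3] [211. 217.] [0.469 0.303 0.02 ] [ 73. 121. 117.]
block 0.92 [365.3, 209.2, 21.8, 25.1] [377. 223.] [ 0.471 -0.194  0.02 ] [115.  83.  61.]
cover_pull 0.7 [76.4, 125.5, 147.8, 63.0] [150. 156.] [0.653 0.508 0.02 ] [168. 146. 112.]
cover_board 0.9 [74.0, 121.2, 149.7, 65.4] [149. 156.] [0.653 0.509 0.02 ] [169. 147. 112.]
mallet 0.83 [64.1, 192.3, 114.8, 59.0] [137. 224.] [0.441 0.522 0.02 ] [128. 100.  76.]
plane 0.81 [439.3, 203.3, 59.0, 17.3] [468. 212.] [ 0.513 -0.465  0.02 ] [95. 83. 70.]
tape 0.93 [436.8, 231.6, 24.7, 26.8] [448. 243.] [ 0.418 -0.406  0.02 ] [128. 111.  63.]
scene [1.317 0.608 0.788]
rosette_a 0.84 [326.9, 170.8, 24.4, 20.7] [341. 183.] [ 0.492 -0.017  0.02 ] [136.  93.  57.]
rosette_a 0.73 [357.1, 159.3, 24.0, 23.3] [371. 1
[... 940 characters left out ...]
t': 0.8, 'q': array([-1.18893864,  0.32092527, -0.07012851,  1.45047675,  0.02261632,
        1.37079439, -0.05693678]), 'joint_velocities': array([ 0.00124818,  0.00042681,  0.00086198,  0.00135558, -0.00056108,
       -0.00032268, -0.00184912]), 'joint_efforts': array([-1.08462168e-04, -4.93338346e+01, -3.81469522e-01, -3.14554632e+01,
        1.33113773e-02,  1.28470958e-03, -1.06005999e-06]), 'position': array([0.23371229, 0.60656259, 0.24540902]), 'ee_rot': array([5.74388795e-01, 3.08855270e+00, 2.70986201e-04]), 'contact_force': array([-0.36072693,  0.77736379, -0.14700105]), 'torque': array([-0.00881988,  0.00708025,  0.01379495]), 'gripper_force': 0.0, 'opening': 0.08578780236997605}
```

View pics/top1.png

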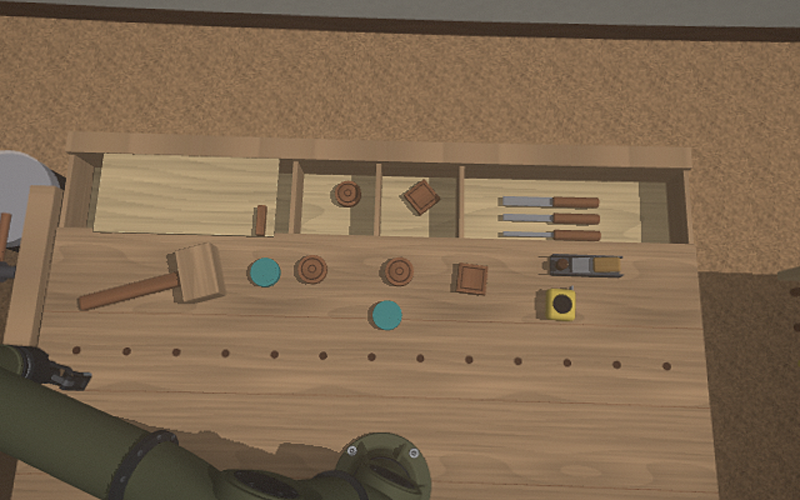

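View pics/scene1.png

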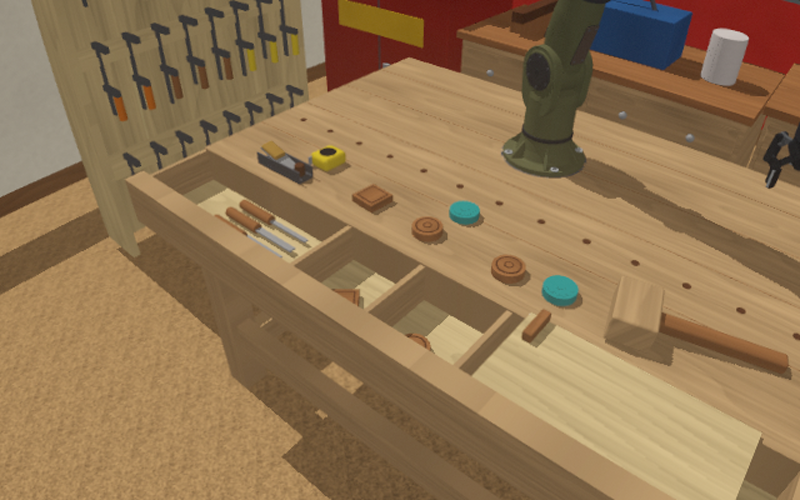

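The top view shows:
- **Left bay:** holds a rosette at (278,155).
- **Right bay:** holds a square block at (337,158).
- **On the bench:** brown rosettes at (250,215) and (319,217), and a square block at (377,223).
- **Look-alikes:** turquoise discs at (211,217) and (309,252). They're the wrong colour, so I'll leave them alone.

I'll confirm this in one enlarged crop and measure the well.

```bash
python3 - <<'E'
from h import *
s=robot.snapshot("top"); save(s,"crop",(195,115,200,150),4)
for n,uv in dict(eL=(46,184),eR=(554,194.5),p1=(236,188),p2=(302.5,190),p3=(368,192)).items(): print(n,px2w(s,uv,0).round(3))
print("pull",px2w(s,(208.5,176),.033).round(3))
for n in ("rosette_a","block"):
  for r in robot.look_for("top",n)[:4]:
    b=r["box"];print(n,round(r["score"],2),px2w(s,(b[0]+b[2]/2,b[1]+b[3]/2),.01).round(3))
  for r in robot.regions_of("top",n)[:4]:
    v,u=np.nonzero(r["mask"]);print(n,px2w(s,(u.mean(),v.mean()),.02).round(3),s["image"][r["mask"]].mean(0).round())
E
```

```text
eL [0.557 0.817 0.   ]
eR [ 0.582 -0.734  0.   ]
p1 [0.567 0.24  0.   ]
p2 [0.568 0.034 0.   ]
p3 [ 0.569 -0.168  0.   ]
pull [0.593 0.319 0.033]
rosette_a 0.94 [0.485 0.187 0.01 ]
rosette_a 0.91 [ 0.372 -0.001  0.01 ]
rosette_a 0.63 [ 0.469 -0.198  0.01 ]
rosette_a 0.6 [0.465 0.306 0.01 ]
rosette_a [0.48  0.189 0.02 ] [116.  83.  61.]
rosette_a [ 0.482 -0.02   0.02 ] [116.  83.  61.]
rosette_a [0.376 0.005 0.02 ] [ 74. 125. 122.]
rosette_a [0.468 0.302 0.02 ] [ 72. 123. 119.]
block 0.6 [ 0.473 -0.197  0.01 ]
block [ 0.472 -0.194  0.02 ] [116.  83.  61.]
block [0.672 0.115 0.02 ] [108.  78.  58.]
```

View pics/crop.png

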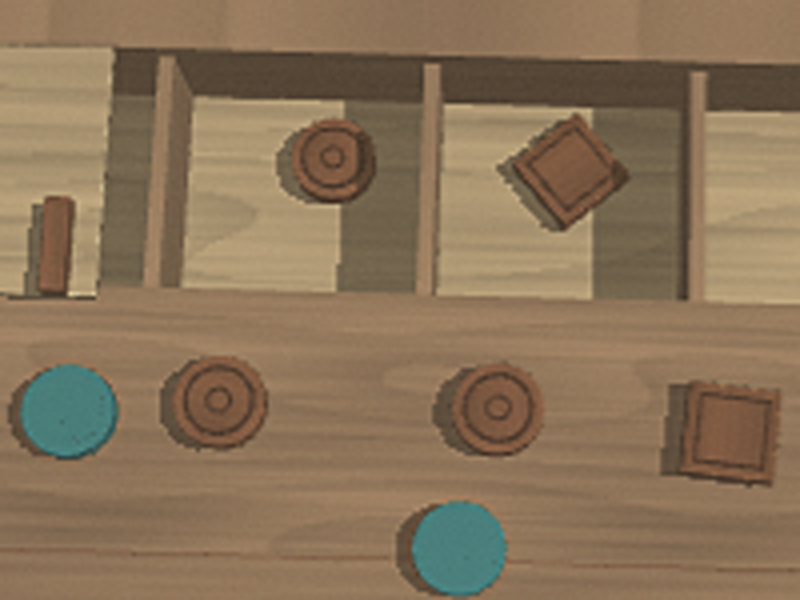

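The crop confirms the brown rosettes at (249,215) and (319,217) and the brown square block at (377,223). The turquoise discs are decoys. Rosettes go in the left bay and the block goes in the right. The well edge is at x≈0.567 and the mid-partition at y≈0.034. The gripper's yaw already suits the first push.

>>> arm_command(commands=[[0,-1,-1,0,0],[0,-1,-1,0,0],[0,-1,-1,0,0],[0,-1,-1,0,0],[0,-1,-1,0,0]], force=20)

```text
t: 1.68
position: [0.3213, 0.4108, 0.2459]
ee_rot: [0.581, 3.087, 0.001]
contact_force: [0.0, 0.3, -0.7]
opening: 0.0427
gripper_force: 0.0
```

>>> arm_command(commands=[[0,-1,-1,0,0],[0,-1,-1,0,0],[0,-1,-1,0,0],[0,-1,-1,0,0],[0,-1,-1,0,0],[0,-1,-1,0,0]])

```text
t: 2.42
position: [0.4051, 0.2209, 0.2454]
ee_rot: [-0.57, -3.089, -0.001]
contact_force: [-0.2, 1.1, 0.4]
opening: 0.0427
gripper_force: 0.0
```

>>> arm_command(commands=[[0,-0.11,-0.01,0.9,0],[0,-0.11,-0.01,0.9,0],[0,-0.11,-0.01,0.9,0],[0,-0.11,-0.01,0.9,0],[0,-0.11,-0.01,0.9,0]])

```text
t: 3.05
position: [0.4221, 0.2132, 0.1129]
ee_rot: [0.572, 3.086, 0.005]
contact_force: [0.9, -0.7, 0.5]
opening: 0.043
gripper_force: 0.0
```

>>> arm_command(commands=[[0,0,0,0.4,0],[0,0,0,0.55,0],[0,0,0,0.62,0],[0,0,0,0.62,0]])

```text
t: 3.55
position: [0.4215, 0.2122, 0.0184]
ee_rot: [0.574, 3.088, 0.002]
contact_force: [0.4, -0.7, -0.1]
opening: 0.0425
gripper_force: 0.0
```

>>> arm_command(commands=[[0,-0.12,0,0,0],[0,-0.22,0,0,0],[0,-0.32,0,0,0],[0,-0.42,0,0,0],[0,-0.52,0,0,0],[0,-0.62,0,0,0],[0,-0.72,0,0,0],[0,-0.8,0,0,0]])

```text
t: 4.55
position: [0.5336, 0.1677, 0.0172]
ee_rot: [0.575, 3.088, -0.0]
contact_force: [-1.5, 0.7, 1.4]
opening: 0.0429
gripper_force: 0.5
```

>>> arm_command(commands=[[0,-0.08,0,0,0],[0,-0.16,0,0,0],[0,-0.24,0,0,0],[0,-0.3,0,0,0],[0,-0.3,0,0,0]])

```text
t: 5.18
position: [0.5753, 0.1515, 0.0173]
ee_rot: [0.576, 3.088, -0.0]
contact_force: [-0.1, 0.4, -0.1]
opening: 0.043
gripper_force: 0.0
```

```bash
python3 - <<'E'
from h import *
s=robot.snapshot("scene"); save(s,"a1",(220,120,260,200),3)
E
```

```text
(no output)
```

View pics/a1.png

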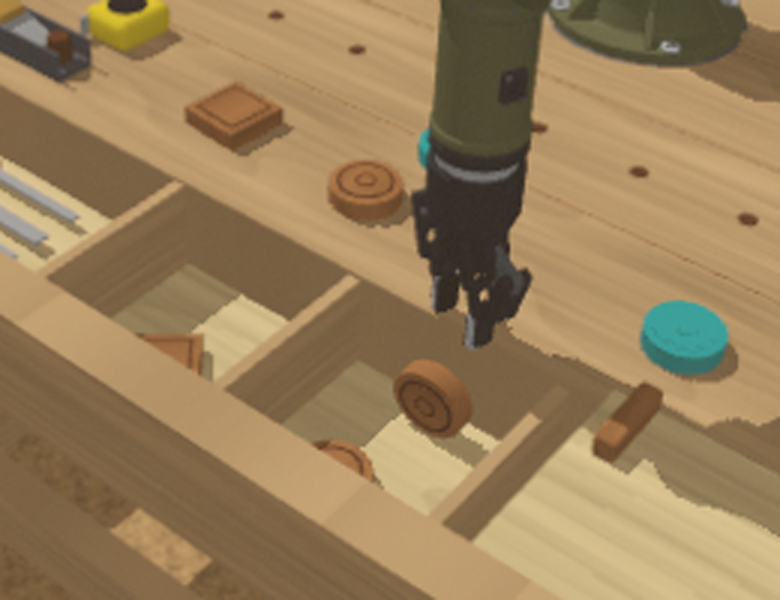

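Rosette A has dropped into the left bay, at crop (432,398). Next is rosette B, pushed diagonally at about 48°.

>>> arm_command(commands=[[0,0.1,0,-0.4,0],[0,0.15,-0.2,-0.6,-0.2],[0,0.3,-0.6,-0.6,-0.45],[0,0.3,-1,-0.6,-0.7],[0,0.3,-1,-0.6,-0.9],[0,0.3,-1,-0.6,-1],[0,0.3,-1,-0.6,-1]])

```text
t: 6.1
position: [0.4783, 0.0285, 0.1074]
ee_rot: [-0.65, 3.073, 0.001]
contact_force: [0.1, 0.2, -0.8]
opening: 0.0427
gripper_force: 0.0
```

>>> arm_command(commands=[[0,0,0,0,-0.2],[0,0,0,0,-0.4],[0,0,0,0,-0.53],[0,0,0,0,-0.53]])

```text
t: 6.6
position: [0.4785, 0.0286, 0.1072]
ee_rot: [1.27, -2.873, -0.0]
contact_force: [-0.5, 0.8, 0.0]
opening: 0.0427
gripper_force: 0.0
```

```bash
cat >> h.py <<'E'
def to(P):
    from scipy.spatial.transform import Rotation as R
    o=robot.observe();r=R.from_rotvec(o["ee_rot"]).as_matrix()
    print("q",o["q"].round(2),"tcp",o["position"].round(4),"-x dir deg",np.degrees(np.arctan2(-r[1,0],-r[0,0])).round(1))
    for p in np.atleast_2d(P): print(p,"tool shift/0.15:",(r.T@(p-o["position"])/.15).round(3))
E
python3 -c "
from h import *
to([[.445,-.061,.1],[.445,-.061,.018]])"
```

```text
q [-0.41  0.08  0.31  2.04 -0.03  1.03  2.31] tcp [0.4785 0.0286 0.1072] -x dir deg 47.7
[ 0.445 -0.061  0.1  ] tool shift/0.15: [ 0.592 -0.237  0.048]
[ 0.445 -0.061  0.018] tool shift/0.15: [ 0.592 -0.237  0.595]
```

>>> arm_command(commands=[[0,0.4,-0.16,0,0],[0,0.59,-0.24,0,0],[0,0.59,-0.24,0.3,0],[0,0.59,-0.24,0.5,0],[0,0.59,-0.24,0.59,0],[0,0.59,-0.24,0.59,0]])

```text
t: 7.35
position: [0.4455, -0.0613, 0.0184]
ee_rot: [1.27, -2.872, -0.001]
contact_force: [0.5, -0.0, 1.1]
opening: 0.0427
gripper_force: 0.0
```

```bash
python3 -c "
from h import *
to([[.482,-.02,.018],[.57,.075,.018]])
s=robot.snapshot('top')
for r in robot.regions_of('top','rosette_a')[:6]:
    v,u=np.nonzero(r['mask']);print(px2w(s,(u.mean(),v.mean()),.02).round(3),s['image'][r['mask']].mean(0).round())
"
```

```text
q [-0.3   0.16  0.4   2.17 -0.08  0.83  2.55] tcp [ 0.4455 -0.0613  0.0184] -x dir deg 47.7
[ 0.482 -0.02   0.018] tool shift/0.15: [-0.367  0.005  0.002]
[0.57  0.075 0.018] tool shift/0.15: [-1.231e+00 -3.000e-03  1.000e-03]
[0.38  0.024 0.02 ] [ 69. 119. 116.]
[0.469 0.301 0.02 ] [ 74. 129. 125.]
[0.58  0.137 0.02 ] [114.  83.  61.]
```

>>> arm_command(commands=[[0,-0.1,0,0,0],[0,-0.2,0,0,0],[0,-0.3,0,0,0],[0,-0.4,0,0,0],[0,-0.5,0,0,0],[0,-0.6,0,0,0],[0,-0.7,0,0,0],[0,-0.8,0,0,0]])

```text
t: 8.45
position: [0.5272, 0.0282, 0.0188]
ee_rot: [-1.272, 2.872, 0.0]
contact_force: [-0.2, -0.8, 0.8]
opening: 0.0428
gripper_force: 0.6
```

```bash
python3 -c "
from h import *
to([[.57,.08,.018]])
s=robot.snapshot('scene')
for r in robot.regions_of('scene','rosette_a')[:6]:
    v,u=np.nonzero(r['mask']);print(px2w(s,(u.mean(),v.mean()),.02).round(3),s['image'][r['mask']].mean(0).round(),len(u))
"
```

```text
q [-0.4   0.3   0.33  1.99 -0.13  0.87  2.41] tcp [0.5272 0.0282 0.0188] -x dir deg 47.8
[0.57  0.08  0.018] tool shift/0.15: [-0.448  0.021  0.005]
[0.479 0.305 0.02 ] [ 54. 105.  98.] 523
[0.666 0.191 0.02 ] [115.  80.  50.] 527
[0.56  0.062 0.02 ] [115.  79.  49.] 497
[0.377 0.016 0.02 ] [ 63. 137. 129.] 223
```

>>> arm_command(commands=[[0,-0.06,0.027,0,0],[0,-0.12,0.054,0,0],[0,-0.18,0.08,0,0],[0,-0.26,0.062,0,0],[0,-0.34,0.044,0,0],[0,-0.42,0.026,0,0],[0,-0.5,0.008,0,0],[0,-0.5,0.008,0,0]])

```text
t: 9.55
position: [0.577, 0.0846, 0.0188]
ee_rot: [-1.273, 2.871, -0.0]
contact_force: [-0.7, -0.7, -0.0]
opening: 0.0428
gripper_force: 0.0
```

>>> arm_command(commands=[[0,0.1,0,-0.2,0],[0,0.1,0,-0.5,0],[0,0.1,0,-0.6,0],[0,0.1,0,-0.6,0]])

```text
t: 10.05
position: [0.5665, 0.0727, 0.1097]
ee_rot: [-1.271, 2.871, -0.0]
contact_force: [1.1, 0.3, 0.4]
opening: 0.0428
gripper_force: 0.0
```

```bash
python3 -c "
from h import *
s=robot.snapshot('top'); save(s,'b1',(195,115,200,150),4)
to([[.43,-.244,.1]])
for n in ('rosette_a','block'):
  for r in robot.regions_of('top',n)[:6]:
    v,u=np.nonzero(r['mask']);print(n,px2w(s,(u.mean(),v.mean()),.02).round(3),s['image'][r['mask']].mean(0).round())
"
```

```text
q [-0.46  0.27  0.33  1.82 -0.1   1.07  2.31] tcp [0.5656 0.0726 0.1084] -x dir deg 47.8
[ 0.43  -0.244  0.1  ] tool shift/0.15: [ 2.171 -0.749  0.056]
rosette_a [0.468 0.302 0.02 ] [ 73. 133. 130.]
rosette_a [0.376 0.004 0.02 ] [ 74. 135. 132.]
block [ 0.471 -0.194  0.02 ] [123.  89.  65.]
```

View pics/b1.png

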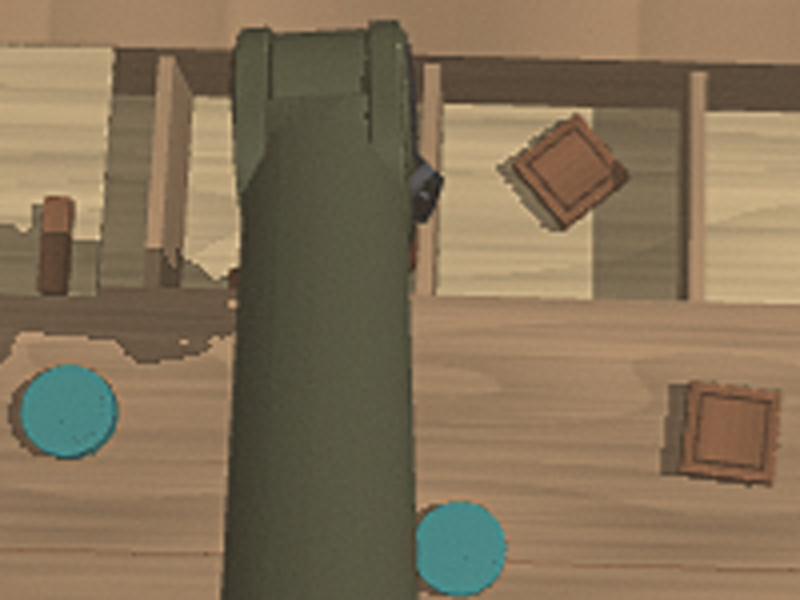

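>>> arm_command(commands=[[0,0.3,-0.15,0,0.23],[0,0.6,-0.3,0,0.46],[0,0.9,-0.45,0,0.69],[0,1,-0.5,0,0.92],[0,1,-0.5,0,1],[0,1,-0.5,0,1]])

```text
t: 10.95
position: [0.5198, -0.0889, 0.1075]
ee_rot: [0.077, -3.138, 0.0]
contact_force: [-0.0, -0.3, -0.3]
opening: 0.0426
gripper_force: 0.0
```

>>> arm_command(commands=[[0,0.1,-0.3,0,0.23],[0,0.2,-0.6,0,0.46],[0,0.3,-0.9,0,0.69],[0,0.39,-1,0,0.92],[0,0.39,-1,0,1],[0,0.39,-1,0,1]])

```text
t: 11.7
position: [0.4693, -0.241, 0.1081]
ee_rot: [-1.128, -2.931, 0.0]
contact_force: [-0.6, 0.0, 0.2]
opening: 0.0428
gripper_force: 0.0
```

>>> arm_command(commands=[[0,0,0,0,0.23],[0,0,0,0,0.46],[0,0,0,0,0.69],[0,0,0,0,0.92],[0,0,0,0,1],[0,0,0,0,1]])

```text
t: 12.45
position: [0.4698, -0.2407, 0.1084]
ee_rot: [-2.162, -2.278, 0.001]
contact_force: [-0.4, -0.0, -0.7]
opening: 0.0423
gripper_force: 0.0
```

```bash
python3 -c "
from h import *
to([[.471,-.265,.018]])
s=robot.snapshot('top'); save(s,'b2',(195,115,200,150),4)
s=robot.snapshot('scene'); save(s,'b3',(220,120,260,200),3)
"
```

```text
q [-0.32  0.23  0.83  1.94 -0.19  1.06  0.65] tcp [ 0.4698 -0.2407  0.1084] -x dir deg -87.0
[ 0.471 -0.265  0.018] tool shift/0.15: [-0.163  0.     0.603]
```

View pics/b2.png

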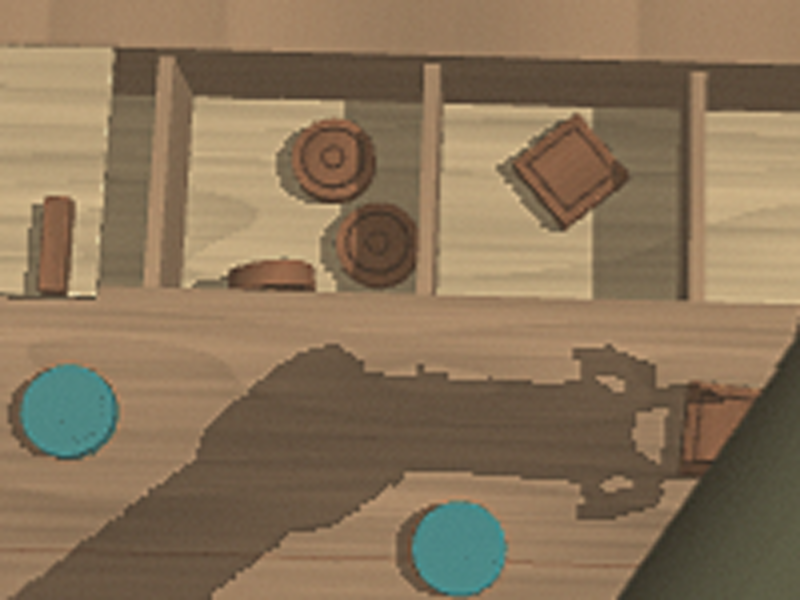

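Both rosettes are in the left bay: one lying flat at crop (378,243), the other standing against the near wall at (272,275). Now the block, first pushed left.

>>> arm_command(commands=[[0,-0.16,0,0,0.07],[0,-0.16,0,0.2,0.07],[0,-0.16,0,0.4,0.07],[0,-0.16,0,0.55,0.07],[0,-0.16,0,0.6,0.07],[0,-0.16,0,0.6,0.07]])

```text
t: 13.3
position: [0.4707, -0.2655, 0.0188]
ee_rot: [-2.228, -2.215, 0.0]
contact_force: [0.4, 0.1, 0.1]
opening: 0.0423
gripper_force: 0.0
```

>>> arm_command(commands=[[0,0.1,0,0,0],[0,0.22,0,0,0],[0,0.35,0,0,0],[0,0.48,0,0,0],[0,0.61,0,0,0],[0,0.74,0,0,0],[0,0.87,0,0,0],[0,0.96,0,0,0]])

```text
t: 14.3
position: [0.4723, -0.1197, 0.0196]
ee_rot: [2.226, 2.216, 0.003]
contact_force: [-0.2, -1.1, 1.0]
opening: 0.0425
gripper_force: 0.3
```

>>> arm_command(commands=[[0,0.02,0,0,0],[0,0.02,0,0,0],[0,-0.2,0,0,0],[0,-0.2,0,-0.4,0],[0,-0.2,0,-0.6,0],[0,-0.2,0,-0.6,0]])

```text
t: 15.05
position: [0.4731, -0.1528, 0.111]
ee_rot: [2.228, 2.21, 0.006]
contact_force: [-0.1, -0.2, 0.0]
opening: 0.0426
gripper_force: 0.0
```

```bash
python3 -c "
from h import *
s=robot.snapshot('top')
for n in ('block','tape','plane'):
  for r in robot.regions_of('top',n)[:3]:
    v,u=np.nonzero(r['mask']);print(n,r['box'],px2w(s,(u.mean(),v.mean()),.02).round(3))
s=robot.snapshot('scene')
for n in ('block',):
  for r in robot.regions_of('scene',n)[:3]:
    v,u=np.nonzero(r['mask']);print(n,r['box'],px2w(s,(u.mean(),v.mean()),.02).round(3))
to([[.405,-.075,.1],[.405,-.075,.018]])
"
```

```text
block [324.1, 209.8, 21.1, 24.7] [ 0.469 -0.066  0.02 ]
tape [438.4, 231.2, 23.9, 29.2] [ 0.419 -0.406  0.02 ]
tape [76.8, 120.8, 145.8, 66.2] [0.653 0.509 0.02 ]
plane [439.2, 202.8, 59.1, 18.9] [ 0.514 -0.466  0.02 ]
block [314.9, 165.0, 33.2, 19.6] [ 0.478 -0.063  0.02 ]
q [-0.54  0.14  0.85  2.02 -0.12  1.04  0.36] tcp [ 0.4705 -0.1513  0.1077] -x dir deg -90.4
[ 0.405 -0.075  0.1  ] tool shift/0.15: [ 0.506 -0.44   0.052]
[ 0.405 -0.075  0.018] tool shift/0.15: [ 0.506 -0.439  0.599]
```

The block is now at (0.470,−0.068). Its rear face is near the inner reach limit. I'll straddle it, drag it forward a little while keeping it flat on the bench, then push it over the edge.

>>> arm_command(commands=[[1,0.2,-0.06,0,0.23],[1,0.4,-0.06,0,0.46],[1,0.55,-0.06,0,0.69],[1,0.55,-0.06,0,0.92],[1,0.55,-0.06,0,1],[1,0.55,-0.06,0,1]])

```text
t: 16.1
position: [0.4625, -0.0688, 0.1082]
ee_rot: [-2.906, -1.194, 0.002]
contact_force: [-0.1, -0.3, 0.1]
opening: 0.0855
gripper_force: 0.0
```

>>> arm_command(commands=[[1,0,0,0,0.23],[1,0,0,0,0.46],[1,0,0,0,0.69],[1,0,0,0,0.92],[1,0,0,0,1],[1,0,0,0,1]])

```text
t: 16.85
position: [0.4627, -0.069, 0.1085]
ee_rot: [3.141, -0.008, -0.001]
contact_force: [-0.1, 0.3, 0.6]
opening: 0.0852
gripper_force: 0.0
```

```bash
python3 -c "
from h import *
to([[.462,-.068,.0155]])
s=robot.snapshot('scene')
for r in robot.regions_of('scene','block')[:1]:
    v,u=np.nonzero(r['mask']);print(r['box'],px2w(s,(u.mean(),v.mean()),.02).round(3))
"
```

```text
q [-0.75  0.05  0.87  2.08 -0.04  1.03 -1.43] tcp [ 0.4627 -0.069   0.1085] -x dir deg 179.7
[ 0.462  -0.068   0.0155] tool shift/0.15: [-0.004 -0.007  0.62 ]
[313.5, 163.9, 33.2, 23.6] [ 0.48  -0.064  0.02 ]
```

>>> arm_command(commands=[[1,0,-0.01,0.3,0],[1,0,-0.01,0.42,0],[1,0,-0.01,0.5,0],[1,0,-0.01,0.54,0],[1,0,-0.01,0.58,0],[1,0,-0.01,0.58,0]])

```text
t: 17.7
position: [0.4631, -0.0674, 0.0219]
ee_rot: [-3.141, 0.01, -0.0]
contact_force: [-0.4, 0.2, 0.8]
opening: 0.0856
gripper_force: 0.0
```

>>> arm_command(commands=[[1,0,0,0.03,0],[1,0,0,0.04,0],[0.5,0,0,0.04,0],[0.5,0,0,0.04,0],[0.5,0,0,0.04,0],[0.5,0,0,0.04,0]], force=20)

```text
t: 18.45
position: [0.4632, -0.0674, 0.016]
ee_rot: [-3.142, 0.01, -0.001]
contact_force: [-0.3, -0.4, 1.9]
opening: 0.0696
gripper_force: 23.1
```

>>> arm_command(commands=[[0.5,0.08,0,0,0],[0.5,0.16,0,0,0],[0.5,0.24,0,0,0],[0.5,0.32,0,0,0],[0.5,0.38,0,0,0],[0.5,0.38,0,0,0],[1,0.38,0,0,0],[1,0.38,0,0,0]])

```text
t: 19.45
position: [0.5195, -0.0677, 0.0155]
ee_rot: [-3.141, 0.01, 0.001]
contact_force: [0.3, 0.6, 0.8]
opening: 0.0853
gripper_force: 0.0
```

>>> arm_command(commands=[[1,0,0,-0.1,0],[1,0,0,-0.3,0],[0,-0.3,0,-0.4,0],[0,-0.4,0,-0.4,0],[0,-0.4,0,-0.4,0]])

```text
t: 20.08
position: [0.4596, -0.0669, 0.0766]
ee_rot: [-3.139, 0.01, -0.002]
contact_force: [0.6, -0.0, 1.5]
opening: 0.0431
gripper_force: 0.0
```

```bash
python3 -c "
from h import *
s=robot.snapshot('scene')
for r in robot.regions_of('scene','block')[:2]:
    v,u=np.nonzero(r['mask']);print(r['box'],px2w(s,(u.mean(),v.mean()),.02).round(3))
to([[.46,-.068,.018]])
"
```

```text
[301.7, 172.5, 37.3, 26.6] [ 0.535 -0.06   0.02 ]
[327.0, 265.7, 17.5, 10.6] [0.757 0.179 0.02 ]
q [-0.76  0.11  0.89  2.11 -0.11  0.96 -1.38] tcp [ 0.461  -0.0671  0.0765] -x dir deg 179.6
[ 0.46  -0.068  0.018] tool shift/0.15: [-0.007  0.006  0.39 ]
```

>>> arm_command(commands=[[0,0,0,0.2,0],[0,0,0,0.33,0],[0,0,0,0.39,0],[0,0,0,0.39,0]])

```text
t: 20.68
position: [0.4602, -0.0678, 0.017]
ee_rot: [3.14, -0.01, -0.002]
contact_force: [-0.4, -0.4, -0.3]
opening: 0.0428
gripper_force: 0.0
```

>>> arm_command(commands=[[0,0.12,0,0,0],[0,0.22,0,0,0],[0,0.32,0,0,0],[0,0.42,0,0,0],[0,0.52,0,0,0],[0,0.62,0,0,0],[0,0.72,0,0,0],[0,0.78,0,0,0]])

```text
t: 21.68
position: [0.5782, -0.0682, 0.0173]
ee_rot: [3.141, -0.01, 0.001]
contact_force: [0.0, 0.7, -1.3]
opening: 0.0429
gripper_force: 0.0
```

>>> arm_command(commands=[[0,0,0,0,0],[0,0,0,-0.3,0],[-1,0,-0.3,-0.6,0],[-1,0,-0.7,-0.6,0],[-1,0,-1,-0.6,0],[-1,0,-1,-0.6,0]])

```text
t: 22.42
position: [0.5771, 0.0876, 0.107]
ee_rot: [-3.139, -0.003, 0.002]
contact_force: [-0.5, -1.3, 0.9]
opening: -0.0001
gripper_force: 0.0
```

>>> arm_command(commands=[[-1,0.05,-0.3,0,0],[-1,0.1,-0.6,0,0],[-1,0.1,-1,0,0],[-1,0.1,-1,0,0]])

```text
t: 22.92
position: [0.5925, 0.2378, 0.1066]
ee_rot: [-3.14, -0.003, 0.002]
contact_force: [-0.6, -0.3, 0.0]
opening: -0.0001
gripper_force: 0.0
```

```bash
python3 -c "
from h import *
s=robot.snapshot('top');save(s,'c1',(195,115,200,150),4)
to([[.593,.37,.1],[.593,.37,.032]])
"
```

```text
q [-0.98  0.47  0.73  1.67 -0.34  1.14 -1.74] tcp [0.5931 0.2335 0.1067] -x dir deg 179.9
[0.593 0.37  0.1  ] tool shift/0.15: [-0.003 -0.91   0.044]
[0.593 0.37  0.032] tool shift/0.15: [-0.003 -0.91   0.498]
```

View pics/c1.png

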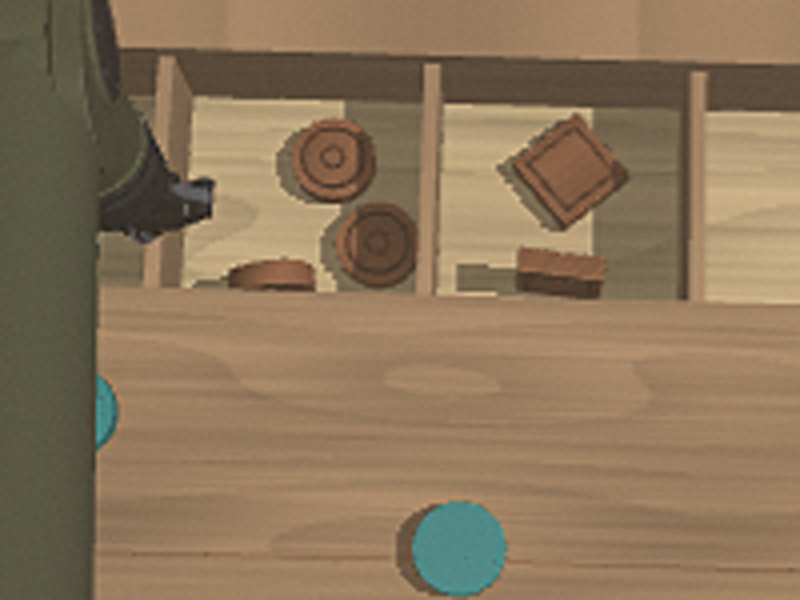

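All three pieces are below the bench top in the right bays; the block is standing at crop (560,272). Now for the cover.

>>> arm_command(commands=[[-1,0,-0.35,0,0],[-1,0,-0.7,0,0],[-1,0,-0.93,0,0],[-1,0,-0.93,0.25,0],[-1,0,-0.93,0.4,0],[-1,0,-0.93,0.49,0],[-1,0,-0.93,0.49,0]])

```text
t: 23.85
position: [0.5949, 0.3695, 0.0331]
ee_rot: [3.14, -0.013, -0.002]
contact_force: [0.5, -0.2, -0.2]
opening: 0.0001
gripper_force: 0.0
```

>>> arm_command(commands=[[-1,0,0.1,0,0],[-1,0,0.2,0,0],[-1,0,0.3,0,0],[-1,0,0.4,0,0],[-1,0,0.5,0,0],[-1,0.01,0.6,0,0]])

```text
t: 24.6
position: [0.5952, 0.2807, 0.0341]
ee_rot: [-3.141, 0.01, 0.002]
contact_force: [-0.7, 4.0, 3.0]
opening: 0.0002
gripper_force: 1.8
```

>>> arm_command(commands=[[-1,0,0.14,0,0],[-1,0,0.28,0,0],[-1,0,0.42,0,0],[-1,0,0.56,0,0],[-1,0.01,0.7,0,0],[-1,0.01,0.84,0,0],[-1,0.01,0.98,0,0]])

```text
t: 25.48
position: [0.5962, 0.1329, 0.0337]
ee_rot: [-3.142, 0.01, 0.0]
contact_force: [1.8, 3.2, 0.4]
opening: 0.0001
gripper_force: 1.8
```

>>> arm_command(commands=[[-1,0,0.14,0,0],[-1,0,0.28,0,0],[-1,0,0.42,0,0],[-1,0,0.56,0,0],[-1,0.01,0.7,0,0],[-1,0.01,0.84,0,0],[-1,0.01,0.98,0,0]])

```text
t: 26.35
position: [0.5965, -0.0142, 0.0337]
ee_rot: [-3.141, 0.01, 0.001]
contact_force: [0.8, 3.8, 0.8]
opening: -0.0001
gripper_force: 1.8
```

>>> arm_command(commands=[[-1,0,0.1,0,0],[-1,0,0.2,0,0],[-1,0,0.3,0,0],[-1,0.01,0.4,0,0],[-1,0.01,0.48,0,0],[-1,0.01,0.54,0,0]])

```text
t: 27.1
position: [0.5974, -0.0948, 0.0336]
ee_rot: [3.141, -0.011, -0.001]
contact_force: [-0.5, 4.3, 0.6]
opening: -0.0002
gripper_force: 1.6
```

Now small steps toward the stop.

>>> arm_command(commands=[[-1,0,0.03,0,0],[-1,0,0.06,0,0],[-1,0,0.09,0,0],[-1,0,0.12,0,0],[-1,0,0.15,0,0],[-1,0,0.15,0,0]])

```text
t: 27.85
position: [0.5977, -0.1173, 0.0338]
ee_rot: [3.14, -0.011, 0.001]
contact_force: [-0.3, 0.4, -0.3]
opening: -0.0
gripper_force: 0.5
```

>>> arm_command(commands=[[-1,0,0.015,0,0],[-1,0,0.03,0,0],[-1,0,0.03,0,0]])

```text
t: 28.22
position: [0.5978, -0.121, 0.0339]
ee_rot: [3.141, -0.01, 0.001]
contact_force: [-1.1, 2.0, -0.5]
opening: 0.0
gripper_force: 1.1
```

```bash
python3 -c "
from h import *
s=robot.snapshot('scene')
print(robot.observe()['contact_force'],robot.observe()['position'])
for r in robot.regions_of('scene','cover_board')[:1]:
    print(r['box'])
save(s,'d1',None,1.25)
"
```

```text
[-0.58323206  2.29561058 -0.11576886] [ 0.59779445 -0.12101495  0.03385667]
[228.8, 175.2, 185.2, 119.5]
```

View pics/d1.png

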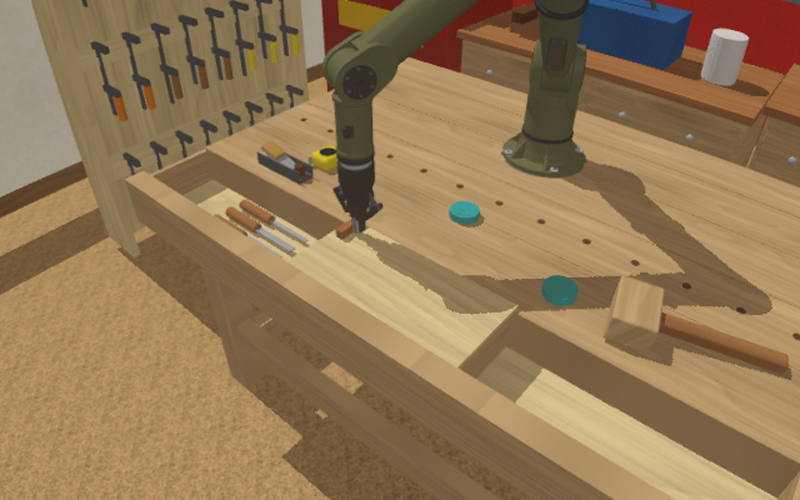

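The cover is nearly shut, with its right end near (295,258). I'll keep stepping until the force rises.

>>> arm_command(commands=[[-1,0,0.02,0,0],[-1,0,0.04,0,0],[-1,0,0.04,0,0]])

```text
t: 28.7
position: [0.5978, -0.1257, 0.0339]
ee_rot: [-3.14, 0.009, 0.0]
contact_force: [-0.7, 5.4, -0.4]
opening: 0.0
gripper_force: 2.5
```

>>> arm_command(commands=[[-1,0,0.02,0,0],[-1,0,0.03,0,0],[-1,0,0.03,0,0]])

```text
t: 29.08
position: [0.5978, -0.1259, 0.0338]
ee_rot: [-3.134, 0.006, 0.002]
contact_force: [-2.2, 11.5, 4.2]
opening: 0.0001
gripper_force: 6.1
```

>>> arm_command(commands=[[-1,0,0.01,0,0],[-1,0,0.015,0,0],[-1,0,0.015,0,0]])

```text
t: 29.45
position: [0.5978, -0.1261, 0.0338]
ee_rot: [-3.131, 0.004, 0.003]
contact_force: [-3.1, 15.3, 7.1]
opening: 0.0001
gripper_force: 7.9
```

>>> arm_command(commands=[[-1,0,-0.1,0,0],[-1,0,-0.2,0,0],[-1,0,-0.2,-0.3,0],[-1,0,-0.2,-0.7,0],[-1,0,-0.2,-1,0],[-1,0,-0.2,-1,0]])

```text
t: 30.2
position: [0.6003, -0.1051, 0.1882]
ee_rot: [3.14, -0.012, 0.013]
contact_force: [0.2, 0.1, -0.4]
opening: 0.0001
gripper_force: 0.0
```

>>> arm_command(commands=[[-1,-0.3,0,0,0],[-1,-0.6,0,0,0],[-1,-0.8,0,0,0],[-1,-0.8,0,0,0]])

```text
t: 30.7
position: [0.4756, -0.1027, 0.1827]
ee_rot: [-3.139, 0.011, 0.002]
contact_force: [0.5, -0.2, 0.7]
opening: -0.0001
gripper_force: 0.0
```

```bash
python3 -c "
from h import *
s=robot.snapshot('top');save(s,'e1',None,1.25)
for n in ('mallet','plane','tape'):
  for r in robot.regions_of('top',n)[:1]: print(n,r['box'])
"
```

```text
mallet [65.8, 190.9, 113.5, 56.5]
plane [439.2, 202.6, 60.2, 17.8]
tape [438.5, 230.7, 22.2, 27.0]
```

View pics/e1.png

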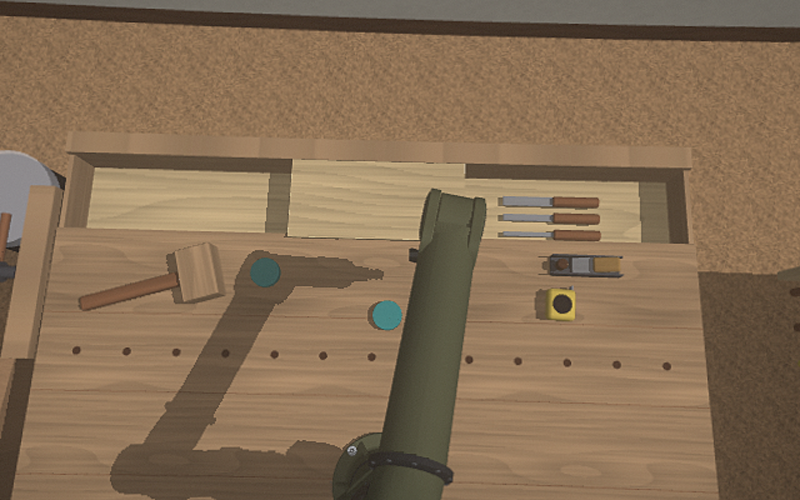

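The cover spans columns 287 to 466 in this view, over both compartments and against its stop. The mallet, plane, tape and turquoise discs haven't moved, so I'm handing in.

```bash
python3 -c "
from h import *
print(robot.sign_off())"
```

```text
the job is handed in; nothing more can be done
None
```

Both rosettes are in the left bay and the block is in the right bay, the cover is shut against its stop, the mallet, plane and tape measure are where they were, and the job was handed in at about 31 s.

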